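Sweep the offcuts into the bay, then hold the scraper blade in the cleaner

TASK

Take the bench scraper out of its stand and with its blade sweep the three wood offcuts fully into the three-sided scrap bay, without touching them with the gripper and leaving the two jars and the red egg where they stand. Then pass the blade down through the slot in the yellow lid of the blade cleaner and press the red start plate inside at least three quarters of the way down, without forcing it; the offcuts stay in the bay. Finish while still holding the scraper upright in the slot with the plate held down: do not let go.

Things in the scene. Friction and masses are not known exactly. Their poses are not given: they have to be found in the camera images.
- scraper_grip (a point): Bench scraper, upright in its stand at first, about 120 g: steel blade, pale wooden bar handle on top. This point is the centre of the handle: 22 mm thick (x), 74 mm long (y), 30 mm high (z up). Blade below it: 5 mm thick (x), 70 mm wide (y), its lowest 8 mm only 3.4 x 67 mm. x is through the blade, y along its width; symmetric, so either face may lead.
- scraper_edge (a point): Middle of the blade's bottom edge, 88 mm straight below scraper_grip; same axes as scraper_grip. Handle underside is 73 mm above this edge, handle top 103 mm above it.
- scraper: The scraper as a whole; its origin and axes are those of scraper_edge.
- stand: Dark wooden scraper stand, fixed, 70 x 110 x 40 mm (x, y, z), origin at the centre of its underside. A slot 8 mm wide (x), 78 mm long (y), open upwards, floor 6 mm above the table; the blade stands on that floor, 34 mm deep in the slot, same axes, loose by about 1.5 mm each way across x.
- bay: Scrap bay: three-sided plywood fence fixed on the table, no floor, walls 10 mm thick, 30 mm high. Origin on the table at the middle of the inside: 100 mm deep (x -50 to +50 mm), 130 mm wide (y -65 to +65 mm). Its mouth at x = -50 mm faces its own -x, roughly to the robot's right. Offcuts start before the mouth: centres at x -78 to -166 mm, y within 25 mm.
- offcut_a_mid (a point): Pale rectangular wood offcut, 30 x 22 x 22 mm, 25 g. Origin half-way up at its centre.
- offcut_b_mid (a point): Mid-brown stepped wood offcut, 28 x 24 mm, 24 mm high on one half and 14 mm on the other, 25 g. Origin at its centre, 11 mm up.
- offcut_c_mid (a point): Offcut of layered board with a dark middle layer, 26 x 26 x 24 mm, 25 g. Origin at its centre, 11 mm up.
- offcut_a: The pale offcut as a whole; origin at the centre of its underside.
- offcut_b: The stepped offcut as a whole; origin at the centre of its underside.
- offcut_c: The layered offcut as a whole; origin at the centre of its underside.
- cleaner_slot (a point): Centre of the slot in the yellow lid of the blade cleaner, at the lid's upper face (85 mm above the table). The slot is 9 mm wide (x) and 74 mm long (y), 2 mm wider than the blade on every side, with small chamfers, through an 8 mm lid; z is up.
- cleaner: Blade cleaner: fixed blue box with yellow lid and clear front window, 80 x 110 x 85 mm (x, y, z), origin at the centre of its underside; the slot is in the middle of its lid, long way along y. Hollow inside.
- start_plate (a joint): Red sprung start plate (40 x 86 mm) in the cleaner under the slot. 0 = up, its top 30 mm below the lid's upper face; 0.012 (m) = down on its stop, top 42 mm below. The spring pushes up with 2.6 N at 0 and 6.2 N fully down, more than the scraper's weight. Held down means over 0.009.
- white_jar: White screw-cap jar, 42 mm across, 64 mm high, origin under its centre; bystander, leave alone.
- ochre_jar: Ochre jar with black cap, 39 mm across, 48 mm high, origin under its centre; bystander, leave alone.
- red_egg: Red painted wooden egg with yellow band on a flat foot, 42 mm across, 54 mm high, origin under its centre; bystander, leave alone.

How it is judged:
On the way:
1. All three offcuts lie inside the scrap bay, swept there while the scraper is held (x of offcut_a_mid in the frame of bay between -0.045 and 0.05 m and y of offcut_a_mid in the frame of bay between -0.065 and 0.065 m and height (world z) of each of offcut_a_mid, offcut_b_mid, offcut_c_mid below 0.04 m and x of offcut_b_mid in the frame of bay between -0.045 and 0.05 m and y of offcut_b_mid in the frame of bay between -0.065 and 0.065 m and x of offcut_c_mid in the frame of bay between -0.045 and 0.05 m and y of offcut_c_mid in the frame of bay between -0.065 and 0.065 m and contact force between the fingers and scraper above 1 N), for 0.2 s.
At the end, for the whole second after the job is handed in: Gripper still holds the scraper, at rest, upright within 0.15 rad, blade edge over 30 mm below the lid top and within 8 mm of the slot centre; start plate down over 9 mm; scraper presses on the cleaner under 30 N; offcut centres inside the bay, at least 5 mm past its mouth, below 40 mm (all of step 1 and value of joint start_plate above 0.009 m and x of scraper_edge in the frame of cleaner_slot between -0.008 and 0.008 m and y of scraper_edge in the frame of cleaner_slot between -0.008 and 0.008 m and z of scraper_edge in the frame of cleaner_slot below -0.03 m and angle between scraper's own z axis and vertical below 0.15 rad and contact force between scraper and cleaner below 30 N and linear speed of scraper below 0.02 m/s); the arm keeps its last pose, push and grip.
It fails at once if The gripper or arm touches an offcut (over 1 N) (contact force between any of the fingers, the arm and offcut_a above 1 N or contact force between any of the fingers, the arm and offcut_b above 1 N or contact force between any of the fingers, the arm and offcut_c above 1 N).
It fails at once if A jar or the red egg is moved by more than 30 mm (distance of any of white_jar, ochre_jar, red_egg from where it was at the start of the episode above 0.03 m).
It also fails if it takes over 61 s, if anything falls off the work surface, if the arm or the gripper's body presses on something with over 40 N, if the wrist force passes 120 N, or if a joint passes its speed limit or range.

ROBOT

A 6-joint arm with a two-finger parallel gripper is mounted at the origin on a cart in front of the work surface, level with it; the furniture and walls round the work are solid. World frame = base frame: x ahead of the robot, y to its left, z up, the work surface at z = 0. Lengths are in m, angles in rad, forces in N, time in s.
With the tool pointing down it reaches from about 0.225 to 0.725 m from the base axis. Payload 3.1 kg.
Tool frame: the origin (TCP) lies on the front face of the gripper's body, between the roots of the fingers; the fingertips stand 73 mm ahead of it and the grasp point (between the pads) lies 54 mm ahead of it; z points along the fingers, y is the line along which they close (so a half turn about z gives the same grasp; the last joint's range is limited). The gripper opens to 85 mm and grips with 20 to 120 N. Pads are 22 mm wide; open, the fingers measure 114 mm over their backs; the gripper's body (76 mm by 85 mm) begins 54 mm behind the grasp point. The pads swing forward as they close: fully open they stand 13 mm farther back than shut.
Start: joints at [-1.258, 0.048, 0.099, 1.622, 0, 1.443], TCP at [0.224, -0.475, 0.304] pointing down, gripper open.
Joint ranges: [-2.91, 2.91], [-0.99, 1.94], [-1.21, 1.42], [-2.12, 2.29], [-1.49, 1.47], [-3.14, 3.14]. Speed limits (rad/s): [2.79, 2.79, 3.14, 3.14, 3.14, 3.14].

INTERFACE

Orientations are given as a unit quaternion [x, y, z, w].
In Python, from cell import observe, imaging, job gives the robot as it stands.
- The arm moves only by the tool apply_moves, never from a script. Its arguments are lists of equal length, an entry for each row: "xyz": the shift along the tool's x, y, z in mm, a list of three; "turn": the turn, a rotation vector about the tool's x, y, z in degrees, a list of three. In form: {"xyz": [[tx, ty, tz], ...], "turn": [[rx, ry, rz], ...]}. A call has 1 to 12 rows; each row is the pose to reach, as a shift and turn from the pose commanded when the call began, along the tool's axes at that moment; what a row does not reach only later rows make up. A row lasts 1/8 s, in which the tool goes at most 62.5 mm and 10.7 degrees, less where a joint would pass 70% of its speed; a pose out of reach is approached as far as the arm can. A call with a gripper value outside its range is refused whole. "claw" is the opening in per cent of the stroke, from 0 (shut) to 100 (fully open), set as the call begins (left out, the last holds). The fingers move at their own pace and stop on an object; the grip force is fixed at half the most. Time passes only in rows, so rows that repeat a pose let the fingers close. It gives the time, the measured TCP pose, the force, the opening and the grip force at its end, in the units of the state.
- observe(): the state, without advancing time (a new reading comes with each control period).
- imaging.snapshot(name): name is "scene" or "top"; returns a dict with "img" (480x640x3 uint8, blue, green, red), "fx", "fy", "cx", "cy" (pixels), "world_from_camera" (4x4, takes a point from camera to world coordinates). Camera axes: x right, y up, looking along -z (the intrinsics and any distortion apply to the point x, -y, -z); pixel columns grow to the right and rows downward; lengths in m; the calibration is good to about 2 mm. A picture is of the moment at which its call begins. There is no depth.
- job.job_done(): hands the job in; it is judged then, once.
The state is a dict: "time": time; "joint_positions": joint angles; "dq": joint speeds; "joint_efforts": joint torques, N m; "tcp_pos": TCP position; "orientation": TCP orientation; "ft_force": force on the tool from outside, world axes, zero at the start; "torque": the same for the moment, N m; "opening": finger opening in m; "gripper_force": force on a finger pad.
Only numpy, scipy, OpenCV 4.12 (cv2) and the standard library are available. Lean on these libraries where they do the work, as an engineer would, in place of code of your own. Each camera call takes 0.05 s, during which the arm holds its last target. There are 200 camera calls.

## Working session

There is one attempt and no reset: what is moved stays moved. The work goes in short steps, Python scripts to look and compute and a tool call to move; the robot and the scene stay as the last step left them, time stands still between calls to the robot, and variables do not carry over. Pictures are saved under pics/ and viewed, at most 13 in all, crops included, and the job is handed in when it is done.

Besides the shell and the picture viewer there is one more tool, called as name(argument=value, ...), one argument or row to a line, values as JSON. apply_moves: Moves the arm, as the interface text tells. Its arguments: {"type":"object","properties":{"xyz":{"type":"array"},"turn":{"type":"array"},"claw":{"type":"number"}},"required":["xyz","turn"]}

```bash
mkdir -p pics; ls
python3 - <<'E'
from cell import observe, imaging, job
import cv2
s=observe();print(s)
for n in("scene","top"):
    d=imaging.snapshot(n);cv2.imwrite(f"pics/{n}0.png",d["img"]);print(n,[d[k] for k in("fx","fy","cx","cy")],d["world_from_camera"],[k for k in d])
E
```

```text
pics
{'time': 0.0, 'joint_positions': array([-1.25780124e+00,  4.87217638e-02,  9.75663248e-02,  1.62198797e+00,
       -1.92038762e-05,  1.44297544e+00]), 'dq': array([ 0.0001888 , -0.00152924, -0.00098847,  0.00012719,  0.00245575,
       -0.00084399]), 'joint_efforts': array([ 2.26522025e-04, -3.38782918e+01,  3.20014966e+01,  2.03561748e-02,
       -2.02228694e-04, -2.38667774e-06]), 'tcp_pos': array([ 0.22384103, -0.47439419,  0.30271623]), 'orientation': array([ 9.75807659e-01,  2.18627618e-01, -1.18060289e-04, -1.16762578e-03]), 'ft_force': array([1.12722432, 0.00905263, 0.48597125]), 'torque': array([-0.0480552 ,  0.03430119,  0.00812111]), 'gripper_force': 0.0, 'opening': 0.08549441930311452}
scene [620.2566464426133, 620.2566464426133, 312.68200987327083, 240.62120116240393] [[-8.60745472e-01  3.02333467e-01 -4.09526199e-01  1.34782737e-01]
 [-5.09035591e-01 -5.11243794e-01  6.92468447e-01  8.90416190e-01]
 [-1.13412398e-05  8.04502490e-01  5.93949276e-01  7.56378238e-01]
 [ 0.00000000e+00  0.00000000e+00  0.00000000e+00  1.00000000e+00]] ['img', 'fx', 'fy', 'cx', 'cy', 'world_from_camera']
top [571.5853317405164, 571.5853317405164, 325.9428669923077, 246.37691980201097] [[-8.65117346e-05  9.85387247e-01 -1.70328994e-01  3.63381475e-01]
 [-9.99985256e-01 -1.01004873e-03 -5.33543152e-03  1.20988549e-01]
 [-5.42950676e-03  1.70326021e-01  9.85372806e-01  1.22594559e+00]
 [ 0.00000000e+00  0.00000000e+00  0.00000000e+00  1.00000000e+00]] ['img', 'fx', 'fy', 'cx', 'cy', 'world_from_camera']
```

View pics/top0.png

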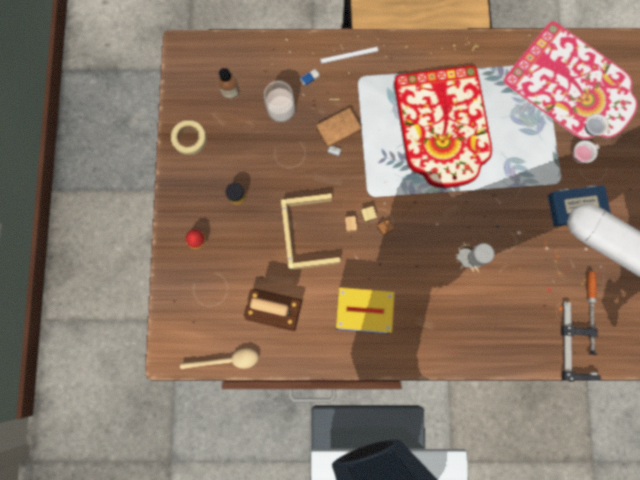

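View pics/scene0.png

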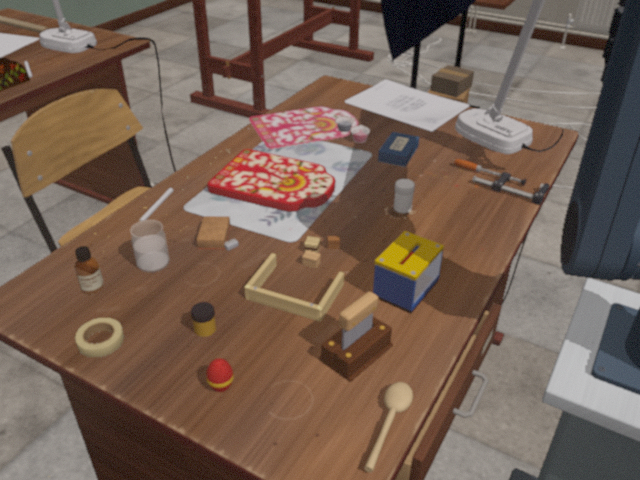

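The top view shows the stand and handle near (270,305), and the cleaner with its slot near (365,310). The bay spans roughly x 285–340, y 195–268 with its mouth to the right, and the offcuts are at (351,223), (369,213) and (385,227). The egg is at (195,239), the ochre jar at (235,192) and the white jar at (482,254). The scene view agrees.

```bash
cat > h.py <<'E'
import numpy as np, cv2
from cell import observe, imaging, job
def ray(d,uv,z):
    T=np.array(d["world_from_camera"]);uv=np.atleast_2d(uv).astype(float)
    c=np.c_[(uv[:,0]-d["cx"])/d["fx"],-(uv[:,1]-d["cy"])/d["fy"],-np.ones(len(uv))]@T[:3,:3].T
    o=T[:3,3];return o+c*((z-o[2])/c[:,2])[:,None]
def proj(d,P):
    T=np.linalg.inv(d["world_from_camera"]);p=np.atleast_2d(P)@T[:3,:3].T+T[:3,3]
    return np.c_[d["cx"]+d["fx"]*p[:,0]/-p[:,2],d["cy"]-d["fy"]*p[:,1]/-p[:,2]]
def blobs(d,lo,hi,box,z,amin=20):
    x0,y0,x1,y1=box;s=4
    im=cv2.resize(d["img"][y0:y1,x0:x1],None,fx=s,fy=s,interpolation=cv2.INTER_CUBIC)
    m=cv2.inRange(cv2.cvtColor(im,cv2.COLOR_BGR2HSV),lo,hi)
    out=[]
    for c in cv2.findContours(m,cv2.RETR_EXTERNAL,cv2.CHAIN_APPROX_NONE)[0]:
        if cv2.contourArea(c)<amin*s*s: continue
        uv=(c[:,0]+.5)/s-.5+[x0,y0]
        w=ray(d,uv,z)[:,:2]*1000
        r=cv2.minAreaRect(w.astype(np.float32))
        out.append((uv.mean(0).round(1),np.round(r[0],1),np.round(r[1],1),round(r[2],1)))
    return out
E
python3 - <<'E'
from h import *
d=imaging.snapshot("top")
hsv=cv2.cvtColor(d["img"],cv2.COLOR_BGR2HSV)
for n,p in dict(handle=(268,303),stand=(290,320),fence=(289,232),table=(320,250),offa=(369,213),offb=(351,223),offc=(385,227),lid=(350,300),slot=(365,310)).items(): print(n,hsv[p[1],p[0]])
im=d["img"]
a=cv2.resize(im[180:340,180:400],(770,560),interpolation=cv2.INTER_CUBIC)
cv2.imwrite("pics/crop1.png",a)
s=imaging.snapshot("scene")
cv2.imwrite("pics/crop2.png",cv2.resize(s["img"][220:380,230:450],(770,560),interpolation=cv2.INTER_CUBIC))
E
```

```text
handle [ 16 108 225]
stand [ 18 156 188]
fence [ 19  96 172]
table [ 12 130 124]
offa [ 22  92 233]
offb [ 17 106 230]
offc [ 13 148 160]
lid [ 25 184 236]
slot [  3 195 150]
```

View pics/crop1.png

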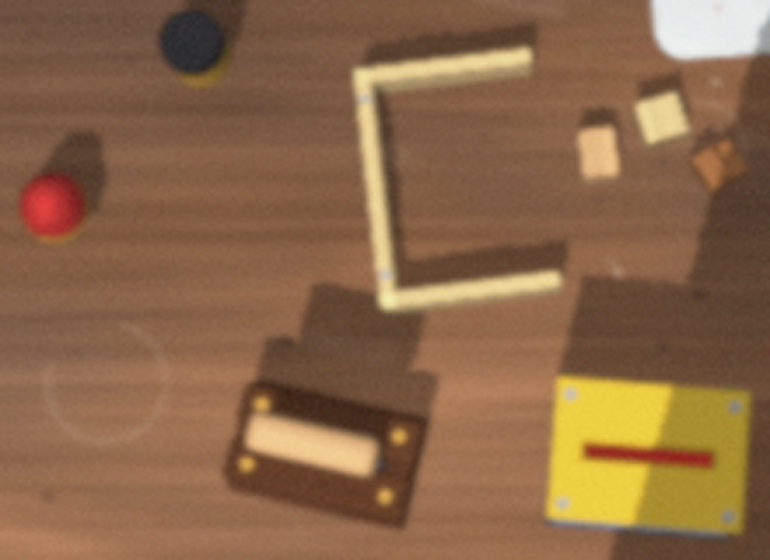

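View pics/crop2.png

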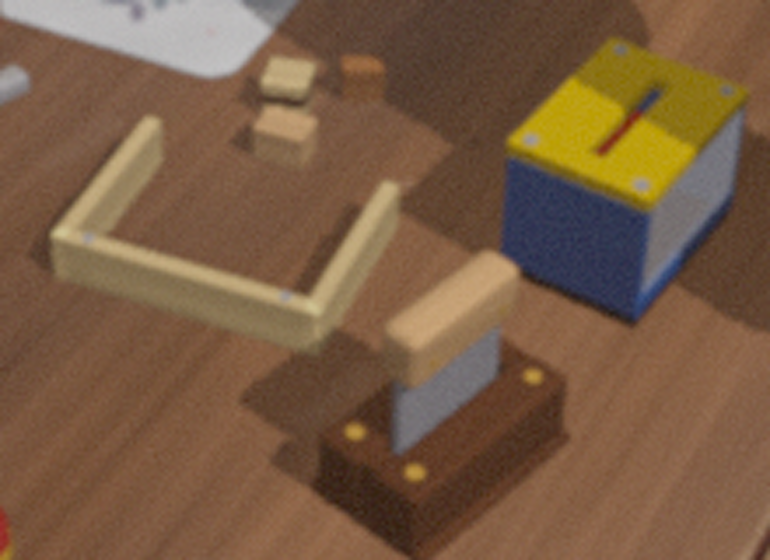

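Crop 1 (3.5×, origin 180,180) shows the fence outer corners at about (355,70), (382,310), (532,50) and (562,280). The handle runs from (245,430) to (380,465), and the red slot runs from (585,450) to (714,460). Next I measure these with masks.

Run:
```python
from h import *
d=imaging.snapshot("top");s=imaging.snapshot("scene")
print("handle",*blobs(d,(8,60,200),(20,135,255),(240,290,298,325),.109),sep="\n ")
print("lid",*blobs(d,(22,120,80),(32,255,255),(325,280,405,340),.085,200),sep="\n ")
print("slot",*blobs(d,(0,120,0),(14,255,255),(342,300,390,320),.085),sep="\n ")
print("fence",*blobs(d,(17,60,150),(26,140,255),(275,185,346,275),.03),sep="\n ")
print("off",*blobs(d,(10,60,185),(28,125,255),(338,200,400,240),.022),sep="\n ")
print("offb",*blobs(d,(8,140,130),(16,255,255),(376,215,396,236),.02,8),sep="\n ")
print("egg",*blobs(d,(0,190,80),(6,255,255),(180,220,210,255),.03),sep="\n ")
C=np.array([[355,70],[382,310],[530,48],[562,274]])/3.5-.5+180+.14
print("bay corners",(ray(d,C,.03)*1000).round(0))
print("slot ends",(ray(d,np.array([[585,450],[714,460]])/3.5+180-.36,.085)*1000).round(1))
# scene-view offcut tops, handle top ends and slot ends
S=np.array([[290,70],[362,66],[287,120]])/3.5+[230,220]-np.array([.36,.36])
print("scene off",(ray(s,S,.023)*1000).round(0))
S=np.array([[600,152],[660,90]])/3.5+[230,220]-np.array([.36,.36])
print("scene slot",(ray(s,S,.085)*1000).round(1))
```

```text
handle
 (array([268.2, 306.9]), array([437. , 239.4]), array([70.2, 18.3]), 77.1)
lid
 (array([364.8, 309.7]), array([433.2,  49.8]), array([110.9,  81.1]), 85.2)
slot
 (array([365.1, 309.7]), array([432.9,  49.8]), array([71.8,  8.6]), 85.7)
fence
 (array([302.3, 232.5]), array([604.1, 161.9]), array([155.1, 112.8]), 7.0)
off
 (array([350.6, 223.2]), array([621.8,  74.6]), array([31. , 22.6]), 7.6)
 (array([368.4, 213.3]), array([644. ,  35.9]), array([26.6, 27.4]), 17.9)
offb
 (array([383.4, 226.2]), array([615.7,   1. ]), array([23.5, 26.8]), 32.5)
egg
bay corners [[672. 224.  30.]
 [523. 206.  30.]
 [686. 116.  30.]
 [545.  97.  30.]]
slot ends [[435.8  85.7  85. ]
 [430.1  12.6  85. ]]
scene off [[642.  33.  23.]
 [609.   8.  23.]
 [620.  74.  23.]]
scene slot [[432.1  86.   85. ]
 [426.5  23.2  85. ]]
```

```bash
cat >> h.py <<'E'
from scipy.spatial.transform import Rotation as R
def goal(xyz,head,grip_dz=None,q=None,p=None):
    """shift (mm) and turn (deg) from the present tool to TCP xyz (mm), tool y heading (deg), pointing down"""
    s=observe();A=R.from_quat(s["orientation"] if q is None else q);p=s["tcp_pos"]*1000 if p is None else p
    h=np.radians(head);y=np.array([np.cos(h),np.sin(h),0]);z=np.array([0,0,-1.]);x=np.cross(y,z)
    B=R.from_matrix(np.c_[x,y,z])
    print("shift",A.inv().apply(np.array(xyz)-p).round(1),"turn",np.degrees((A.inv()*B).as_rotvec()).round(1),
     "| tcp",p.round(1),"yhead",np.degrees(np.arctan2(*A.as_matrix()[1::-1,1])).round(2),"tilt",np.degrees(np.arccos(-A.as_matrix()[2,2])).round(2),"F",s["ft_force"].round(1),"t",round(s["time"],2))
E
python3 -c "
from h import *
goal([437,239.4,230],-13)"
```

```text
shift [ 497.4 -554.8   74. ] turn [ -0.   -0.  -51.7] | tcp [ 223.9 -474.7  303.5] yhead -64.74 tilt 0.05 F [-0.1  0.5  0. ] t 0.3
```

apply_moves(
  xyz=[
    [497, -555, 74],
    [497, -555, 74],
    [497, -555, 74],
    [497, -555, 74],
    [497, -555, 74],
    [497, -555, 74],
    [497, -555, 74],
    [497, -555, 74],
    [497, -555, 74],
    [497, -555, 74],
    [497, -555, 74],
    [497, -555, 74],
  ],
  turn=[
    [0, 0, -51.7],
    [0, 0, -51.7],
    [0, 0, -51.7],
    [0, 0, -51.7],
    [0, 0, -51.7],
    [0, 0, -51.7],
    [0, 0, -51.7],
    [0, 0, -51.7],
    [0, 0, -51.7],
    [0, 0, -51.7],
    [0, 0, -51.7],
    [0, 0, -51.7],
  ],
  claw=100,
)

```text
time: 1.8
tcp_pos: [0.4369, 0.2415, 0.2299]
orientation: [0.783, 0.623, 0.0, 0.0]
ft_force: [1.5, -0.9, 1.1]
opening: 0.0852
gripper_force: 0.0
```

```bash
python3 -c "
from h import *
goal([437,239.4,146],-13)
d=imaging.snapshot('top');cv2.imwrite('pics/t2.png',cv2.resize(d['img'][180:340,180:400],(770,560)))"
```

```text
shift [-2.   0.5 83.9] turn [ 0.1 -0.   0. ] | tcp [436.9 241.5 229.9] yhead -13.0 tilt 0.06 F [ 1.5 -0.9  1.1] t 1.8
```

apply_moves(
  xyz=[
    [0, 0, 30],
    [0, 0, 60],
    [0, 0, 80],
    [0, 0, 84],
    [0, 0, 84],
  ],
  turn=[
    [0, 0, 0],
    [0, 0, 0],
    [0, 0, 0],
    [0, 0, 0],
    [0, 0, 0],
  ],
)

```text
time: 2.48
tcp_pos: [0.4368, 0.239, 0.1463]
orientation: [0.783, 0.622, 0.0, 0.0]
ft_force: [0.1, 1.1, 0.4]
opening: 0.0856
gripper_force: 0.0
```

apply_moves(
  xyz=[
    [0, 0, 0],
    [0, 0, 0],
    [0, 0, 0],
    [0, 0, 0],
    [0, 0, 0],
    [0, 0, 0],
  ],
  turn=[
    [0, 0, 0],
    [0, 0, 0],
    [0, 0, 0],
    [0, 0, 0],
    [0, 0, 0],
    [0, 0, 0],
  ],
  claw=0,
)

```text
time: 3.22
tcp_pos: [0.4371, 0.2393, 0.1465]
orientation: [0.783, 0.622, 0.001, 0.0]
ft_force: [0.7, 0.6, 2.8]
opening: 0.021
gripper_force: 59.0
```

apply_moves(
  xyz=[
    [0, 0, -8],
    [0, 0, -20],
    [0, 0, -35],
    [0, 0, -55],
    [0, 0, -70],
    [0, 0, -70],
    [0, 0, -70],
  ],
  turn=[
    [0, 0, 0],
    [0, 0, 0],
    [0, 0, 0],
    [0, 0, 0],
    [0, 0, 0],
    [0, 0, 0],
    [0, 0, 0],
  ],
)

```text
time: 4.1
tcp_pos: [0.4365, 0.2391, 0.2155]
orientation: [0.783, 0.622, -0.0, -0.0]
ft_force: [-0.3, -0.4, -1.6]
opening: 0.0216
gripper_force: 59.2
```

```bash
python3 -c "
from h import *
goal([639,-36,180],97)
d=imaging.snapshot('scene');cv2.imwrite('pics/s3.png',d['img'][120:440,160:600])"
```

```text
shift [-222.3  259.4   35.4] turn [  -0.   -0. -110.] | tcp [436.5 239.1 215.5] yhead -13.04 tilt 0.04 F [-0.3 -0.4 -1.6] t 4.1
```

View pics/s3.png

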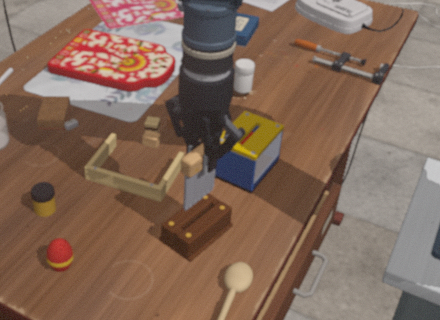

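The scraper is held upright, clear of the stand. Next I carry it to behind the offcuts.

apply_moves(
  xyz=[
    [-222, 259, 0],
    [-222, 259, 0],
    [-222, 259, 0],
    [-222, 259, 0],
    [-222, 259, 0],
    [-222, 259, 0],
    [-222, 259, 0],
    [-222, 259, 0],
    [-222, 259, 0],
    [-222, 259, 0],
    [-222, 259, 0],
    [-222, 259, 0],
  ],
  turn=[
    [0, 0, -10],
    [0, 0, -20],
    [0, 0, -30],
    [0, 0, -40],
    [0, 0, -50],
    [0, 0, -60],
    [0, 0, -70],
    [0, 0, -80],
    [0, 0, -90],
    [0, 0, -100],
    [0, 0, -110],
    [0, 0, -110],
  ],
)

```text
time: 5.65
tcp_pos: [0.6384, -0.0354, 0.2145]
orientation: [-0.06, 0.998, 0.0, -0.001]
ft_force: [0.6, 0.3, -1.4]
opening: 0.0217
gripper_force: 59.3
```

```bash
python3 -c "
from h import *
goal([639,-36,143.5],97)
d=imaging.snapshot('scene');cv2.imwrite('pics/s4.png',cv2.resize(d['img'][150:350,200:460],(780,600)))"
```

```text
shift [-0.7 -0.7 71. ] turn [ 0.  -0.1 -0.2] | tcp [638.4 -35.4 214.5] yhead 96.84 tilt 0.14 F [ 0.6  0.3 -1.4] t 5.65
```

View pics/s4.png

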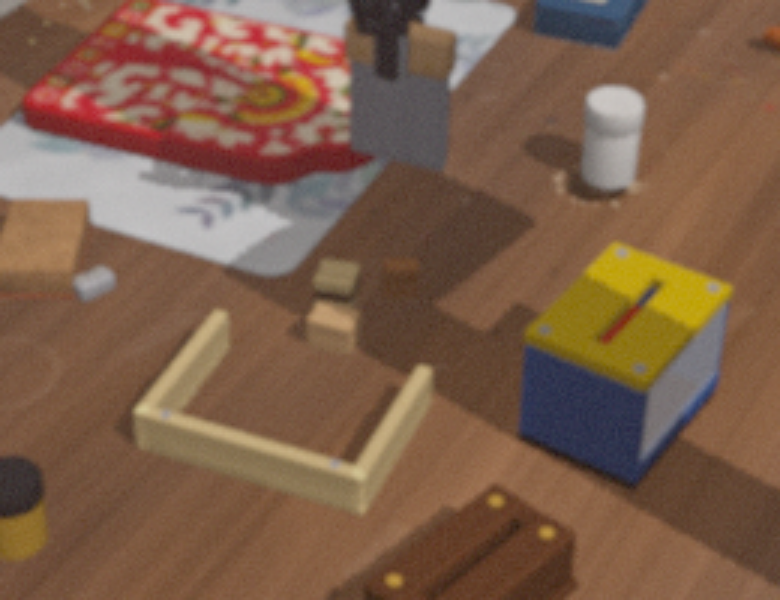

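apply_moves(
  xyz=[
    [0, 0, 25],
    [0, 0, 50],
    [0, 0, 66],
    [0, 0, 70],
    [0, 0, 70],
  ],
  turn=[
    [0, 0, 0],
    [0, 0, 0],
    [0, 0, 0],
    [0, 0, 0],
    [0, 0, 0],
  ],
)

```text
time: 6.32
tcp_pos: [0.639, -0.0356, 0.1461]
orientation: [-0.06, 0.998, -0.0, 0.0]
ft_force: [-0.0, -0.3, -0.7]
opening: 0.0212
gripper_force: 59.3
```

apply_moves(
  xyz=[
    [0, 7, 0],
    [0, 15, 0],
    [0, 23, 0],
    [0, 31, 0],
    [0, 39, 0],
    [0, 47, 0],
    [0, 55, 0],
    [0, 63, 0],
    [0, 71, 0],
    [0, 79, 0],
    [0, 87, 0],
    [0, 95, 0],
  ],
  turn=[
    [0, 0, 0],
    [0, 0, 0],
    [0, 0, 0],
    [0, 0, 0],
    [0, 0, 0],
    [0, 0, 0],
    [0, 0, 0],
    [0, 0, 0],
    [0, 0, 0],
    [0, 0, 0],
    [0, 0, 0],
    [0, 0, 0],
  ],
)

```text
time: 7.82
tcp_pos: [0.6273, 0.0593, 0.1459]
orientation: [-0.061, 0.998, 0.0, -0.0]
ft_force: [-0.2, 0.2, -0.3]
opening: 0.0213
gripper_force: 59.3
```

```bash
python3 -c "
from h import *
goal([620,120,143.5],97)
d=imaging.snapshot('scene');cv2.imwrite('pics/s5.png',cv2.resize(d['img'][200:330,230:400],(784,600)))"
```

```text
shift [-0.1 61.2  2.4] turn [ 0. -0. -0.] | tcp [627.3  59.3 145.9] yhead 96.96 tilt 0.01 F [-0.2  0.2 -0.3] t 7.83
```

View pics/s5.png

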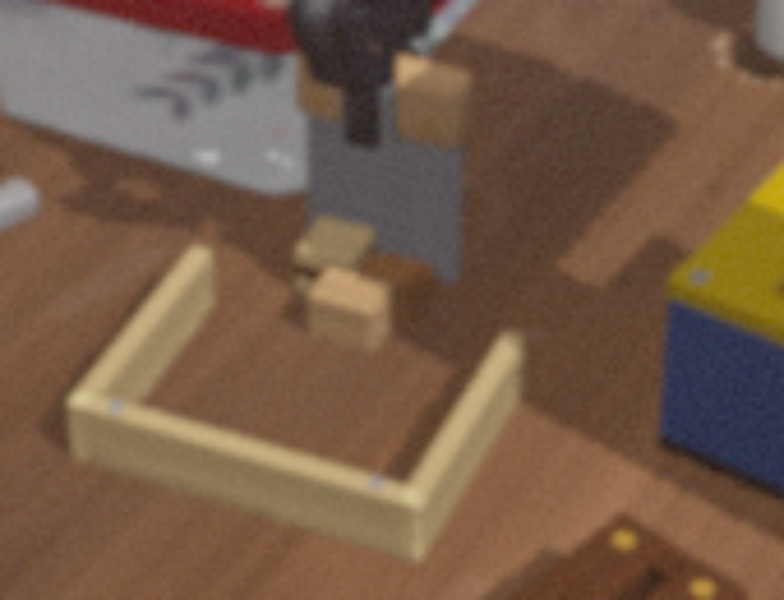

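The three offcuts are gathered in front of the blade, but the layered one overhangs the blade's left edge. I back off, shift 10 mm that way, drop 2 mm and carry on.

apply_moves(
  xyz=[
    [0, -8, 0],
    [-5, -10, 1],
    [-10, -8, 2],
    [-10, 0, 2],
    [-10, 7, 2],
    [-10, 14, 2],
    [-10, 21, 2],
    [-10, 28, 2],
    [-10, 34, 2],
    [-10, 40, 2],
    [-10, 45, 2],
    [-10, 45, 2],
  ],
  turn=[
    [0, 0, 0],
    [0, 0, 0],
    [0, 0, 0],
    [0, 0, 0],
    [0, 0, 0],
    [0, 0, 0],
    [0, 0, 0],
    [0, 0, 0],
    [0, 0, 0],
    [0, 0, 0],
    [0, 0, 0],
    [0, 0, 0],
  ],
)

```text
time: 9.38
tcp_pos: [0.6318, 0.1051, 0.144]
orientation: [-0.061, 0.998, 0.0, 0.0]
ft_force: [-0.1, -0.2, -2.0]
opening: 0.0207
gripper_force: 59.2
```

```bash
python3 -c "
from h import *
goal([630,121,144],97)
d=imaging.snapshot('scene');cv2.imwrite('pics/s6.png',cv2.resize(d['img'][200:330,230:400],(784,600)))"
```

```text
shift [-0.1 16.  -0. ] turn [ 0.  0. -0.] | tcp [631.8 105.1 144. ] yhead 96.99 tilt 0.02 F [-0.1 -0.2 -2. ] t 9.38
```

View pics/s6.png

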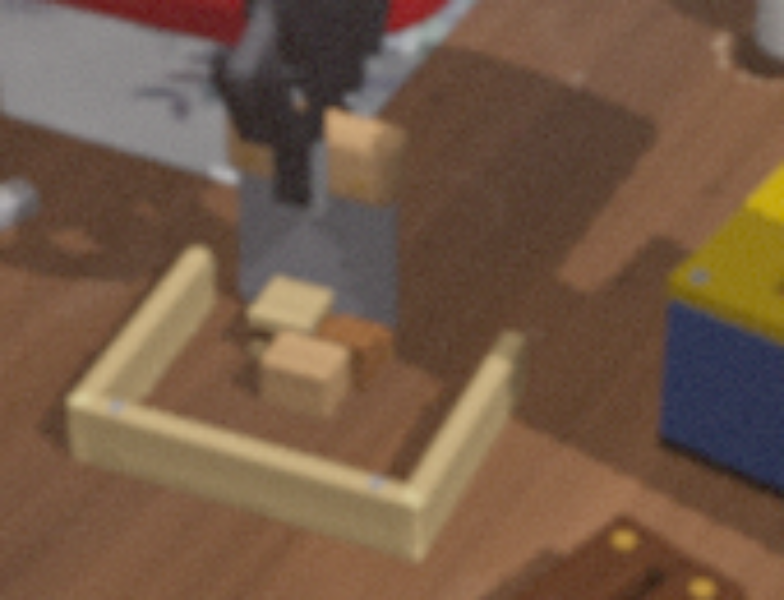

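All three are now well within the blade width and crossing the mouth. Next I push another 24 mm, back off and lift.

apply_moves(
  xyz=[
    [0, 6, 0],
    [0, 12, 0],
    [0, 18, 0],
    [0, 24, 0],
    [0, 25, 0],
    [0, 25, 0],
    [0, 15, 0],
    [0, 5, 0],
    [0, 0, -30],
    [0, 0, -70],
    [0, 0, -115],
    [0, 0, -115],
  ],
  turn=[
    [0, 0, 0],
    [0, 0, 0],
    [0, 0, 0],
    [0, 0, 0],
    [0, 0, 0],
    [0, 0, 0],
    [0, 0, 0],
    [0, 0, 0],
    [0, 0, 0],
    [0, 0, 0],
    [0, 0, 0],
    [0, 0, 0],
  ],
)

```text
time: 10.92
tcp_pos: [0.6342, 0.1037, 0.265]
orientation: [-0.06, 0.998, -0.0, 0.005]
ft_force: [1.2, 0.3, -1.7]
opening: 0.0213
gripper_force: 59.3
```

```bash
python3 -c "
from h import *
goal([432.9,49.8,259],-4.4)
d=imaging.snapshot('scene');cv2.imwrite('pics/s7.png',cv2.resize(d['img'][200:330,230:400],(784,600)))"
```

```text
shift [206.4 -29.4   3.8] turn [  0.5   0.5 101.3] | tcp [634.2 103.7 265. ] yhead 96.89 tilt 0.61 F [ 1.2  0.3 -1.7] t 10.93
```

View pics/s7.png

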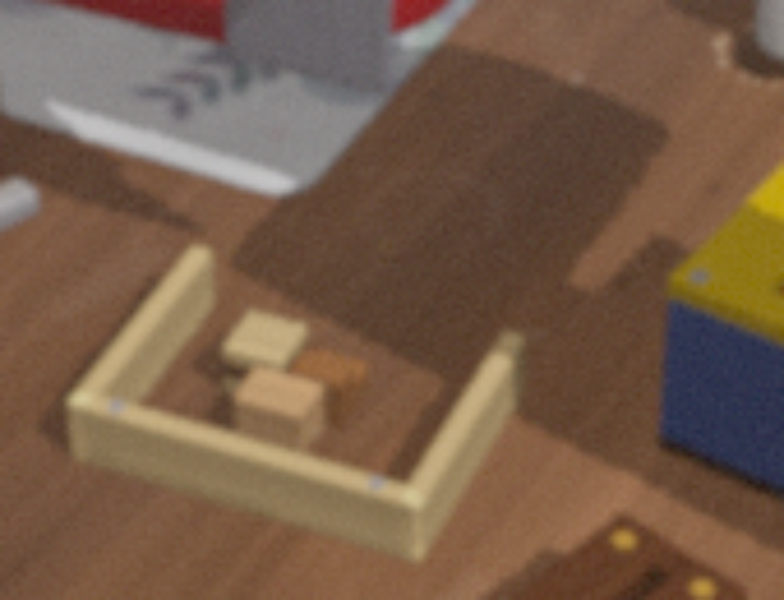

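All three offcuts are well inside the bay. On to the cleaner.

apply_moves(
  xyz=[
    [204, -30.6, 0],
    [204, -30.6, 0],
    [204, -30.6, 0],
    [204, -30.6, 0],
    [204, -30.6, 0],
    [204, -30.6, 0],
    [204, -30.6, 0],
    [204, -30.6, 0],
    [204, -30.6, 0],
    [204, -30.6, 0],
    [204, -30.6, 0],
    [204, -30.6, 0],
  ],
  turn=[
    [0, 0, 10],
    [0, 0, 20],
    [0, 0, 30],
    [0, 0, 40],
    [0, 0, 50],
    [0, 0, 60],
    [0, 0, 70],
    [0, 0, 80],
    [0, 0, 90],
    [0, 0, 98],
    [0, 0, 101.4],
    [0, 0, 101.4],
  ],
)

```text
time: 12.48
tcp_pos: [0.4322, 0.0493, 0.257]
orientation: [0.734, 0.679, -0.001, -0.001]
ft_force: [-0.4, -0.3, -0.8]
opening: 0.0209
gripper_force: 59.3
```

apply_moves(
  xyz=[
    [0, 0, 7],
    [0, 0, 14],
    [0, 0, 20],
    [0, 0, 20],
    [0, 0, 20],
  ],
  turn=[
    [0, 0, 0],
    [0, 0, 0],
    [0, 0, 0],
    [0, 0, 0],
    [0, 0, 0],
  ],
)

```text
time: 13.1
tcp_pos: [0.4331, 0.0496, 0.239]
orientation: [0.734, 0.679, 0.0, 0.0]
ft_force: [0.2, 0.0, -2.0]
opening: 0.0212
gripper_force: 59.3
```

```bash
python3 -c "
from h import *
goal([432.9,49.8,239],-4.4)
d=imaging.snapshot('scene');np.save('s8.npy',d['img'])
cv2.imwrite('pics/s8.png',cv2.resize(d['img'][215:285,360:450],(792,616))[:600])
print(proj(d,[[.4329+.0029*i*1,.0498+.0365*i,.085] for i in(-1,0,1)]))"
```

```text
shift [ 0.2 -0.2  0. ] turn [ 0.  0. -0.] | tcp [433.1  49.6 239. ] yhead -4.44 tilt 0.01 F [ 0.2  0.  -2. ] t 13.1
[[418.55898    241.97019687]
 [409.01894586 252.00047303]
 [399.05291682 262.47863505]]
```

View pics/s8.png

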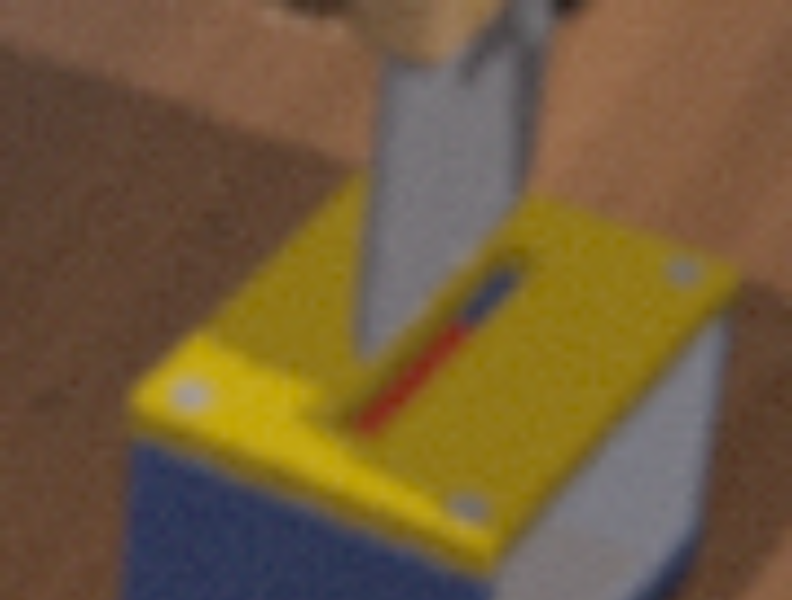

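The slot's near end is at crop (350,435) and its far end at (520,262). The blade's bottom corners are at about (365,360) and (517,198). Next I compare both against projections in this same view.

```bash
python3 -c "
from h import *
d=imaging.snapshot('scene')
f=lambda a:np.array(a)/8.8+[360,215]-.44
sl=f([[350,435],[520,262]]);bl=f([[365,360],[517,198]])
S=ray(d,sl,.085)*1000
print('slot',S.round(1),S.mean(0).round(1))
for z in(.0965,.0985,.1005):
  B=ray(d,bl,z)*1000;print(z,B.round(1).tolist(),B.mean(0).round(1))
print(proj(d,[[.4331,.0496,.0985],[.4331+.0026,.0496+.0334,.0985],[.4331-.0026,.0496-.0334,.0985]]).round(1).tolist(),bl.tolist())
"
```

```text
slot [[433.6  89.9  85. ]
 [427.1  19.9  85. ]] [430.3  54.9  85. ]
0.0965 [[435.7, 80.4, 96.5], [431.1, 14.7, 96.5]] [433.4  47.5  96.5]
0.0985 [[434.8, 82.8, 98.5], [430.2, 17.4, 98.5]] [432.5  50.1  98.5]
0.1005 [[433.9, 85.3, 100.5], [429.3, 20.0, 100.5]] [431.6  52.7 100.5]
[[409.7, 245.8], [400.5, 255.4], [418.4, 236.7]] [[401.03727272727275, 255.4690909090909], [418.31, 237.06]]
```

The lid's left and right corners give a centre that matches the top-view estimate to a fraction of a pixel, and the blade is where I expected it. I lower gently and watch the force.

apply_moves(
  xyz=[
    [0, 0, 5],
    [0, 0, 10],
    [0, 0, 13],
    [0, 0, 15],
    [0, 0, 17],
    [0, 0, 19],
    [0, 0, 19],
  ],
  turn=[
    [0, 0, 0],
    [0, 0, 0],
    [0, 0, 0],
    [0, 0, 0],
    [0, 0, 0],
    [0, 0, 0],
    [0, 0, 0],
  ],
)

```text
time: 14.08
tcp_pos: [0.433, 0.0496, 0.2197]
orientation: [0.734, 0.679, -0.0, -0.0]
ft_force: [-0.4, -0.4, -1.6]
opening: 0.0213
gripper_force: 59.3
```

apply_moves(
  xyz=[
    [0, 0, 3],
    [0, 0, 6],
    [0, 0, 9],
    [0, 0, 12],
    [0, 0, 15],
    [0, 0, 18],
    [0, 0, 18],
  ],
  turn=[
    [0, 0, 0],
    [0, 0, 0],
    [0, 0, 0],
    [0, 0, 0],
    [0, 0, 0],
    [0, 0, 0],
    [0, 0, 0],
  ],
)

```text
time: 14.95
tcp_pos: [0.4329, 0.0496, 0.2016]
orientation: [0.734, 0.679, -0.0, -0.0]
ft_force: [-0.0, 0.1, -1.2]
opening: 0.0213
gripper_force: 59.3
```

apply_moves(
  xyz=[
    [0, 0, 3],
    [0, 0, 6],
    [0, 0, 9],
    [0, 0, 11],
    [0, 0, 13],
    [0, 0, 15],
    [0, 0, 16.5],
    [0, 0, 16.5],
    [0, 0, 16.5],
  ],
  turn=[
    [0, 0, 0],
    [0, 0, 0],
    [0, 0, 0],
    [0, 0, 0],
    [0, 0, 0],
    [0, 0, 0],
    [0, 0, 0],
    [0, 0, 0],
    [0, 0, 0],
  ],
)

```text
time: 16.08
tcp_pos: [0.4332, 0.0495, 0.1856]
orientation: [0.734, 0.679, 0.0, 0.0]
ft_force: [-1.4, 0.2, 3.8]
opening: 0.0212
gripper_force: 60.0
```

```bash
python3 -c "
from h import *
goal([433,49.6,185],-4.4)
d=imaging.snapshot('scene')
im=d['img']; cv2.imwrite('pics/s9.png',cv2.resize(im[200:340,240:450],(780,520)))"
```

```text
shift [ 0.  -0.2  0.6] turn [ 0.  0. -0.] | tcp [433.2  49.5 185.6] yhead -4.45 tilt 0.02 F [-1.4  0.2  3.8] t 16.07
```

View pics/s9.png

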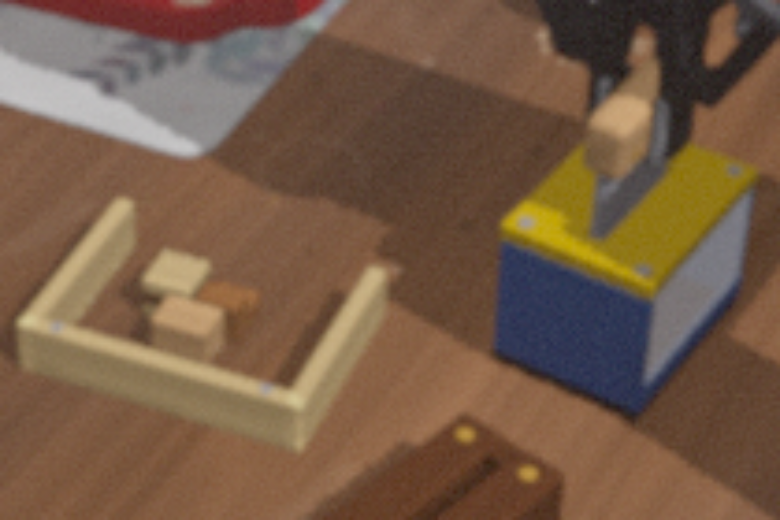

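apply_moves(
  xyz=[
    [0, 0, 0.5],
    [0, 0, 1],
    [0, 0, 1.3],
    [0, 0, 1.3],
    [0, 0, 1.3],
    [0, 0, 1.3],
  ],
  turn=[
    [0, 0, 0],
    [0, 0, 0],
    [0, 0, 0],
    [0, 0, 0],
    [0, 0, 0],
    [0, 0, 0],
  ],
)

```text
time: 16.88
tcp_pos: [0.4332, 0.0496, 0.1842]
orientation: [0.734, 0.679, 0.0, 0.0]
ft_force: [-0.7, 0.5, 3.7]
opening: 0.0216
gripper_force: 60.1
```

```bash
python3 -c "
from h import *
F=[]
for i in range(8):
  d=imaging.snapshot('scene');s=observe();F.append(s['ft_force'])
print(np.mean(F,0),np.std(F,0),s['tcp_pos'],s['time'])"
```

```text
[-0.29098564  0.19618152  4.26170208] [0.48543242 0.37435884 0.58627786] [0.4331695  0.04955518 0.18418015] 17.275
```

apply_moves(
  xyz=[
    [0, 0, 0.3],
    [0, 0, 0.6],
    [0, 0, 0.6],
    [0, 0, 0.6],
    [0, 0, 0.6],
  ],
  turn=[
    [0, 0, 0],
    [0, 0, 0],
    [0, 0, 0],
    [0, 0, 0],
    [0, 0, 0],
  ],
)

```text
time: 17.9
tcp_pos: [0.4332, 0.0495, 0.1836]
orientation: [0.734, 0.679, 0.0, 0.0]
ft_force: [0.0, -0.4, 4.4]
opening: 0.0211
gripper_force: 60.1
```

```bash
python3 -c "
from h import *
F=[]
for i in range(16):
  d=imaging.snapshot('scene');s=observe();F.append(s['ft_force'])
print(np.mean(F,0),np.std(F,0),s['tcp_pos'],s['time'],s['dq'].round(3))"
```

```text
[ 0.23785668 -0.01975387  4.47467735] [0.39167706 0.59696307 0.54054675] [0.43313254 0.04955581 0.18354564] 18.7 [-0.002 -0.001 -0.001  0.001  0.    -0.001]
```

```bash
python3 -c "
from cell import job
print(job.job_done())"
```

```text
the job is handed in; nothing more can be done
None
```

I swept all three offcuts into the bay and handed the job in at 18.7 s, still holding the scraper upright in the cleaner slot. From the wrist force and arm height, I estimate the start plate is 10–11 mm down; the judge's verdict was not returned.

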